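# Fold up the watercolour tin

## Robot

A 7-joint arm with a two-finger parallel gripper is mounted at the origin on the work surface. World frame = base frame: x ahead of the robot, y to its left, z up, the work surface at z = 0. Lengths are in m, angles in rad, forces in N, time in s.
With the tool pointing down it reaches from about 0.4 to 0.85 m from the base axis. Payload 10.4 kg.
Tool frame: the origin (TCP) lies between the finger pads; the fingertips stand manip.tip_extent ahead of it and the grasp point (between the pads) lies 6 mm ahead of it (manip.tip_extent is the distance from the TCP to the fingertips, in m); z points along the fingers, y is the line along which they close (so a half turn about z gives the same grasp; the last joint's range is limited). The gripper opens to 85 mm and grips with 20 to 120 N. Pads are 22 mm wide; open, the fingers measure 114 mm over their backs; the gripper's body (76 mm by 85 mm) begins 54 mm behind the grasp point. The pads swing forward as they close: fully open they stand 13 mm farther back than shut.
Start: joints at [1.237, 0.332, -0.065, 1.46, 0.022, 1.35, -0.088], TCP at [0.191, -0.595, 0.256] pointing down, gripper open.
Joint ranges: [-2.6, 2.6], [-0.5, 2.12], [-1.47, 1.34], [0.16, 2.42], [-1.27, 4.41], [0.06, 2.06], [-2.6, 2.6]. Speed limits (rad/s): [2.22, 2.22, 2.79, 2.79, 3.14, 3.14, 3.14].

## Interface

Orientations are given as a unit quaternion [x, y, z, w].
In Python, from workcell import get_obs, optics, workorder, manip gives the robot as it stands.
- The arm moves only by the tool jog_arm, never from a script. Its argument "increments" is a list of rows, each a list of 7 numbers: the shift along the tool's x, y, z in m, then the turn, a rotation vector about the tool's x, y, z in rad, then the opening, from -1 (shut) to 1 (fully open). A call has 1 to 5 rows; each row is the pose to reach, as a shift and turn from the pose commanded when the call began, along the tool's axes at that moment; what a row does not reach only later rows make up. A row lasts 1/12 s, in which the tool goes at most 41.7 mm and 7.16 degrees, less where a joint would pass 70% of its speed; a pose out of reach is approached as far as the arm can. A call with a gripper value outside its range is refused whole. The fingers move at their own pace and stop on an object; "grip_force" is the grip in N (left out, the last holds). Time passes only in rows, so rows that repeat a pose let the fingers close. It gives the time, the measured TCP pose, the force, the opening and the grip force at its end, in the units of the state.
- get_obs(): the state, without advancing time (a new reading comes with each control period).
- optics.camera(name): name is "scene" or "top" or "wrist"; returns a dict with "color" (400x640x3 uint8, red, green, blue), "depth" (400x640 float32, m along the optical axis (not along the pixel's ray), 0 where there is no reading), "K" (3x3 intrinsics, pixels), "R" (3x3) and "t" (3): a world point X has camera coordinates R X + t. Camera axes: x right, y down, z forward; pixel columns grow to the right and rows downward; lengths in m; the calibration is good to about 2 mm. A picture is of the moment at which its call begins.
- workorder.hand_in(): hands the job in; it is judged then, once.
The state is a dict: "clock": time; "joint_pos": joint angles; "joint_velocities": joint speeds; "tau": joint torques, N m; "position": TCP position; "ee_rot": TCP orientation; "ft_force": force on the tool from outside, world axes, zero at the start; "torque": the same for the moment, N m; "grip_width": opening from 0.0 (shut) to 1.0 (fully open); "grasp_force": force on a finger pad.
Only numpy, scipy, OpenCV 4.12 (cv2) and the standard library are available. Lean on these libraries where they do the work, as an engineer would, in place of code of your own. Each camera call takes 0.05 s, during which the arm holds its last target. There are 200 camera calls.

## Task

The class is over and the watercolour tin stands open: close it by pushing with the fingers. First flip the thin mixing flap over so that it lies down on the paint pans, then flip the lid over on top of it and press it gently until the tin is fully shut. Do not lift the tin or shove it across the table, and leave the cup, the jar and the brush around it undisturbed.

Things in the scene. Friction and masses are not known exactly. Their poses are not given: they have to be found in the camera images.
- tin: Loose black sheet-metal watercolour tin, 0.5 to 0.7 kg, at any yaw: tray 88 (x) x 206 (y) x 22 mm high, two rows of paint pans inside (tops 14 mm up). Origin: centre of the tray's underside, on the table. The lid is hinged on the long rim at the tin's own +x side, the thin mixing flap on the long rim at its -x side; both hinge lines run along its y. Shut, it is 34 mm high.
- flap (a joint): Mixing flap, rad: 0 = flat over the pans (top level with the tray's rim), growing as it swings up and out; pi/2 upright; stop 2.25; starts leaning out at 1.75 to 2.1. Stiff hinge (0.04 N m): it stays at any angle and must be pushed all the way. Flat plate 79 mm from hinge line to free edge, 198 wide, 3 thick (half each side of the hinge line), white with three wells inside, black outside.
- lid (a joint): Lid, rad: 0 = shut, growing as it swings up and out; pi/2 upright; stop 2.2; starts leaning out at 1.7 to 2.0. Stiff hinge (0.07 N m): it stays at any angle and must be pushed all the way. Shallow shell 88 mm from hinge line to free edge, 206 wide, 12 deep: its flat black outer face is offset 12 mm outward from the hinge line (on top when shut). White with four wells inside.
- flap_hinge (a point): Middle of the flap's hinge line: 41.5 mm to the tin's -x side of its origin, 20.5 mm above the table.
- flap_edge (a point): Middle of the flap's free edge, 79 mm from the hinge line; moves with the flap.
- lid_hinge (a point): Middle of the lid's hinge line: 44 mm to the tin's +x side of its origin, 22 mm above the table.
- lid_edge (a point): Middle of the lid's free edge at its outer face: 88 mm from the hinge line along the lid and 12 mm outward; moves with the lid. 34 mm above the table when shut.
- cup: White plastic water cup, empty, 72 mm across, 95 mm high, standing 155 to 185 mm from the tin's origin beyond its short end at its +y. Origin: centre of the underside. Leave alone.
- jar: Small closed paint jar, 40 mm across, 45 mm high, standing 140 to 165 mm from the tin's origin beyond its short end at its -y. Origin: centre of the underside. Leave alone.
- brush: Paint brush 190 mm long lying on the table outside the lid's long side, 165 to 185 mm from the tin's origin, about parallel to it. Origin: under its middle. Leave alone.
Not all that is in view belongs to the job. Leave any brown, orange or purple look-alike of the tin alone.

How it is judged:
By the outcome, as a careful person would: the job done as asked, in the order asked, and still so for the second after the job is handed in, with the robot touching nothing.
It also fails if it takes over 48 s, if anything falls off the work surface, if the arm or the gripper's body presses on something with over 40 N, if the wrist force passes 120 N, or if a joint passes its speed limit or range.

## Working session

There is one attempt and no reset: what is moved stays moved. The work goes in short steps, Python scripts to look and compute and a tool call to move; the robot and the scene stay as the last step left them, time stands still between calls to the robot, and variables do not carry over. Pictures are saved under pics/ and viewed, at most 10 in all, crops included, and the job is handed in when it is done.

Besides the shell and the picture viewer there is one more tool, called after ">>>" as name([rows], argument=value, ...), one row to a line, values as JSON. jog_arm: Moves the arm, as the interface text tells. Its arguments: {"type":"object","properties":{"increments":{"type":"array"},"grip_force":{"type":"number"}},"required":["increments"]}

```bash
ls; mkdir -p pics
python3 - <<'E'
from workcell import get_obs, optics, workorder, manip
import cv2,numpy as np
print(get_obs(), manip.tip_extent)
c={n:optics.camera(n) for n in("scene","top")}
for n in c: 
    np.savez(n+"0.npz",**c[n]); cv2.imwrite(f"pics/{n}0.png",c[n]["color"][:,:,::-1]); print(n,-c[n]["R"].T@c[n]["t"])
E
```

```text
pics
{'clock': 0.0, 'joint_pos': array([ 1.23739974,  0.33287793, -0.06468664,  1.46096186,  0.02157191,
        1.34987748, -0.08851011]), 'joint_velocities': array([-0.00030116,  0.00083665,  0.0011682 ,  0.00088002, -0.00052709,
        0.00111838, -0.0001654 ]), 'tau': array([-1.18848020e-04, -6.25440860e+01,  4.94519121e-02, -3.91611958e+01,
        1.63180690e-02,  9.99002892e-03,  2.59409381e-05]), 'position': array([ 0.19102818, -0.59473121,  0.25550227]), 'ee_rot': array([ 9.87950290e-01,  1.54769868e-01, -1.32008028e-04, -7.02990849e-04]), 'ft_force': array([ 0.69076112, -0.37425971, -1.39612115]), 'torque': array([0.01744802, 0.04956157, 0.03478114]), 'grasp_force': 0.0, 'grip_width': 1.0001769876734359} 0.025
scene [ 0.99945826 -0.11932762  0.78690245]
top [0.44551794 0.02811547 0.9862549 ]
```

View pics/scene0.png

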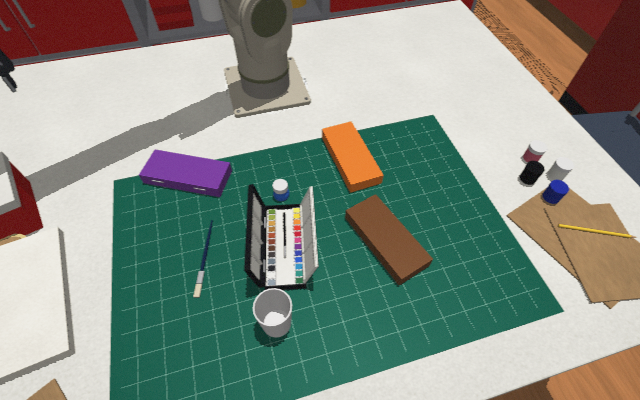

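View pics/top0.png

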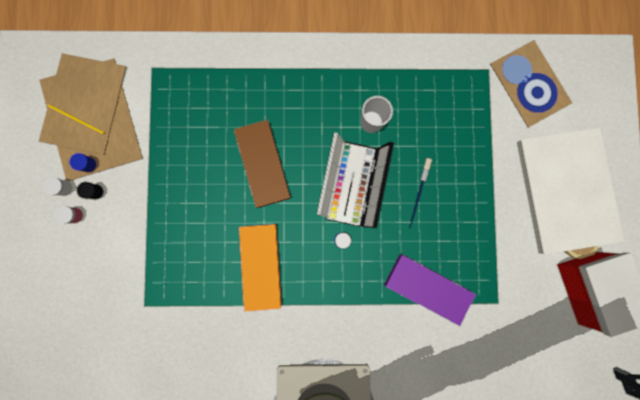

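The open black tin with paint pans is at top (355,183) and scene (282,245). The look-alikes are brown (262,163), orange (260,267) and purple (430,290) in the top view, and none of them is open. The cup (376,113) is at the tin's +y end, the jar (343,241) at its -y end, and the brush (421,190) on the lid side. So the lid is on the right and the flap on the left.

```bash
cat > h.py <<'E'
import numpy as np,cv2
def cloud(d):
    Z=d["depth"]; v,u=np.indices(Z.shape); K=d["K"]
    P=np.stack([(u-K[0,2])*Z/K[0,0],(v-K[1,2])*Z/K[1,1],Z],-1)
    return (P-d["t"])@d["R"]
E
python3 - <<'E'
import numpy as np,cv2
from h import *
t=np.load("top0.npz"); s=np.load("scene0.npz")
cr=t["color"][125:240,300:410,::-1]; cr=cv2.resize(cr,None,fx=5,fy=5,interpolation=cv2.INTER_CUBIC)
cv2.imwrite("pics/crop0.png",cr[:600])
X=cloud(t)
for n,(u,v) in dict(cup=(376,113),jar=(343,241),brush=(421,190),mat=(300,100),pan=(352,180),lidm=(382,185),flapm=(329,178)).items(): print(n,X[v,u].round(3))
# row profile across tin
for v in (165,180,195,210): print(v,[(u,*(X[v,u]*1000).round().astype(int)) for u in range(316,396,4)])
E
```

```text
cup [ 0.755 -0.144  0.004]
jar [ 0.421 -0.05   0.042]
brush [ 0.551 -0.256  0.008]
mat [0.791 0.057 0.   ]
pan [ 0.576 -0.077  0.015]
lidm [ 0.552 -0.137  0.107]
flapm [ 0.574 -0.015  0.071]
165 [(316, np.int64(618), np.int64(15), np.int64(0)), (320, np.int64(618), np.int64(4), np.int64(-2)), (324, np.int64(617), np.int64(-6), np.int64(3)), (328, np.int64(601), np.int64(-12), np.int64(96)), (332, np.int64(606), np.int64(-23), np.int64(69)), (336, np.int64(609), np.int64(-34), np.int64(50)), (340, np.int64(615), np.int64(-47), np.int64(14)), (344, np.int64(615), np.int64(-57), np.int64(16)), (348, np.int64(616), np.int64(-68), np.int64(7)), (352, np.int64(617), np.int64(-78), np.int64(6)), (356, np.int64(617), np.int64(-89), np.int64(5)), (360, np.int64(617), np.int64(-99), np.int64(6)), (364, np.int64(615), np.int64(-108), np.int64(17)), (368, np.int64(615), np.int64(-119), np.int64(12)), (372, np.int64(613), np.int64(-128), np.int64(25)), (376, np.int64(613), np.int64(-138), np.int64(25)), (380, np.int64(605), np.int64(-140), np.int64(71)), (384, np.int64(599), np.int64(-142), np.in
[... 2483 characters left out ...]
00), np.int64(-46), np.int64(8)), (344, np.int64(499), np.int64(-55), np.int64(19)), (348, np.int64(500), np.int64(-67), np.int64(7)), (352, np.int64(499), np.int64(-77), np.int64(9)), (356, np.int64(499), np.int64(-86), np.int64(16)), (360, np.int64(499), np.int64(-97), np.int64(15)), (364, np.int64(498), np.int64(-105), np.int64(25)), (368, np.int64(498), np.int64(-115), np.int64(31)), (372, np.int64(497), np.int64(-120), np.int64(60)), (376, np.int64(494), np.int64(-121), np.int64(109)), (380, np.int64(500), np.int64(-150), np.int64(2)), (384, np.int64(500), np.int64(-161), np.int64(2)), (388, np.int64(500), np.int64(-171), np.int64(1)), (392, np.int64(500), np.int64(-182), np.int64(-2))]
```

View pics/crop0.png

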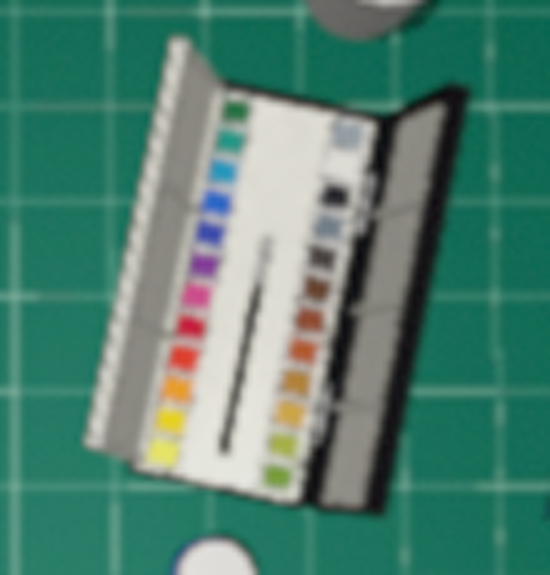

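The crop confirms the tin: pans in the middle, the flap on the left (free edge about (135,240) in the crop) and the thick-walled lid on the right (about (420,300)). Next I fit the pose.

```bash
cat >> h.py <<'E'
from scipy.optimize import least_squares
def fit(tops,p0=(0.56,-0.077,-1.78,1.9,1.85)):
    """p = x,y,yaw of tin +x (world), flap, lid ; point-to-surface fit of the inner faces, rims and ends"""
    P=np.concatenate([cloud(d).reshape(-1,3) for d in tops])
    P=P[(np.hypot(P[:,0]-p0[0],P[:,1]-p0[1])<.19)&(P[:,2]>.018)&(P[:,2]<.13)]
    def T(p):
        c,s=np.cos(p[2]),np.sin(p[2]); q=P[:,:2]-p[:2]
        return q[:,0]*c+q[:,1]*s,-q[:,0]*s+q[:,1]*c,P[:,2]
    x,y,z=T(p0); ok=(abs(y)<.112)&(abs(x)<.11)
    F=ok&(x<-.02)&(z>.035); L=ok&(x>.02)&(z>.035)
    def res(p):
        x,y,z=T(p)
        uf=(x+.0415)*np.cos(p[3])+(z-.0205)*np.sin(p[3]); nf=-(x+.0415)*np.sin(p[3])+(z-.0205)*np.cos(p[3])
        ul=-(x-.044)*np.cos(p[4])+(z-.022)*np.sin(p[4]); nl=(x-.044)*np.sin(p[4])+(z-.022)*np.cos(p[4])
        box=lambda u,n,u1,n0,n1,w,m:np.sqrt(sum(np.square(a) for a in(np.maximum(u-u1,0),np.maximum(n0-n,0),np.maximum(n-n1,0),np.maximum(abs(y)-w,0))))[m]
        return np.r_[box(uf,nf,.079,-.0015,.0015,.099,F),box(ul,nl,.088,0.009,.012,.103,L&(ul<.084)),box(ul,nl,.088,0,.012,.103,L&(ul>=.084))]
    r=least_squares(res,p0,loss="soft_l1",f_scale=.002,diff_step=1e-4)
    return r.x,np.median(r.fun),F.sum(),L.sum(),T(r.x),F,L
E
python3 - <<'E'
from h import *
t=np.load("top0.npz"); s=np.load("scene0.npz")
for ds in ([t],[s],[t,s]):
    p,m,a,b,(x,y,z),F,L=fit(ds); print(p.round(4),m,a,b)
    q=lambda v:np.percentile(v,[1,50,99]).round(4)
    print("F y z",q(y[F]),q(z[F]),q(x[F]),"L",q(y[L]),q(z[L]),q(x[L]))
E
```

```text
[ 0.5678 -0.0728 -1.7834  1.8822  1.7323] 0.0 810 1004
F y z [-0.0973  0.      0.0972] [0.0355 0.0718 0.0978] [-0.0693 -0.0578 -0.0441] L [-0.1024 -0.0007  0.1016] [0.0358 0.0762 0.1107] [0.0511 0.0626 0.0723]
[ 0.57   -0.0737 -1.7875  1.8719  1.7519] 0.0 953 1193
F y z [-0.0971  0.012   0.099 ] [0.0361 0.0697 0.0951] [-0.0678 -0.0564 -0.0437] L [-0.1025  0.0079  0.1031] [0.0357 0.0758 0.1079] [0.052  0.0639 0.0737]
[ 0.5695 -0.0736 -1.7865  1.8782  1.746 ] 0.0 1763 2197
F y z [-0.0981  0.0054  0.0991] [0.0357 0.0707 0.0973] [-0.0694 -0.0571 -0.044 ] L [-0.1028  0.0038  0.1033] [0.0357 0.0759 0.1102] [0.0515 0.0631 0.0735]
```

```bash
cat >> h.py <<'E'
from scipy.spatial.transform import Rotation as Rn
from workcell import get_obs
PT=np.array([.5695,-.0736,-1.7865])
def tinR(p=PT): return Rn.from_euler("z",p[2]).as_matrix()
GOALR=lambda p=PT: tinR(p)@np.diag([-1,1,-1.])   # tool x=-tin x, y=tin y, z down
def now(p=PT):
    o=get_obs(); tip=tinR(p).T@(o["position"]-[p[0],p[1],0]); tip[2]-=.025
    return o,tip
def rows(pts,p=PT):
    """tin-frame tip targets -> shift+turn in tool axes from present pose"""
    o,tip=now(p); R=Rn.from_quat(o["ee_rot"]).as_matrix(); tv=Rn.from_matrix(R.T@GOALR(p)).as_rotvec()
    print("t",round(o["clock"],2),"tip",tip.round(4),"F",o["ft_force"].round(1))
    for q in pts: print((R.T@tinR(p)@(np.array(q)-tip)).round(4),tv.round(3))
E
python3 -c "
from h import *
rows([(-.115,0,.2)])"
```

```text
t 0.1 tip [ 0.5901 -0.2581  0.2306] F [-0.8 -0.6 -0.4]
[ 0.5775 -0.4798  0.0312] [-1.000e-03 -1.000e-03 -1.044e+00]
```

>>> jog_arm([
  [0.578,-0.48,0.031,0,0,-1.044,-1],
  [0.578,-0.48,0.031,0,0,-1.044,-1],
  [0.578,-0.48,0.031,0,0,-1.044,-1],
  [0.578,-0.48,0.031,0,0,-1.044,-1],
  [0.578,-0.48,0.031,0,0,-1.044,-1],
], grip_force=20)

```text
clock: 0.52
position: [0.3035, -0.4175, 0.2474]
ee_rot: [0.891, 0.454, -0.0, -0.0]
ft_force: [0.7, -0.6, 0.3]
grip_width: 0.301
grasp_force: 0.0
```

```bash
python3 -c "
from h import *
rows([(-.115,0,.2)])"
```

```text
t 0.52 tip [ 0.3929 -0.1862  0.2224] F [ 0.7 -0.6  0.3]
[ 0.5399 -0.0334  0.0223] [-0.     0.    -0.413]
```

>>> jog_arm([
  [0.54,-0.033,0.022,0,0,-0.413,-1],
  [0.54,-0.033,0.022,0,0,-0.413,-1],
  [0.54,-0.033,0.022,0,0,-0.413,-1],
  [0.54,-0.033,0.022,0,0,-0.413,-1],
  [0.54,-0.033,0.022,0,0,-0.413,-1],
])

```text
clock: 0.93
position: [0.4164, -0.2428, 0.2391]
ee_rot: [0.78, 0.626, -0.0, 0.0]
ft_force: [1.3, -0.7, 0.9]
grip_width: 0.003
grasp_force: 0.0
```

```bash
python3 -c "
from h import *
rows([(-.115,0,.2),(-.115,0,.07)])"
```

```text
t 0.93 tip [ 0.198  -0.1133  0.2141] F [ 1.3 -0.7  0.9]
[0.3134 0.1122 0.014 ] [-0.     0.    -0.003]
[0.3135 0.1122 0.144 ] [-0.     0.    -0.003]
```

>>> jog_arm([
  [0.313,0.112,0.014,0,0,-0.003,-1],
  [0.313,0.112,0.014,0,0,-0.003,-1],
  [0.313,0.112,0.014,0,0,-0.003,-1],
  [0.313,0.112,0.014,0,0,-0.003,-1],
  [0.313,0.112,0.014,0,0,-0.003,-1],
])

```text
clock: 1.35
position: [0.5281, -0.0672, 0.2304]
ee_rot: [0.78, 0.625, -0.0, 0.0]
ft_force: [0.4, -0.5, 0.3]
grip_width: 0.002
grasp_force: 0.0
```

```bash
python3 -c "
from h import *
rows([(-.115,0,.2),(-.115,0,.07)])"
```

```text
t 1.35 tip [ 0.0026 -0.0418  0.2054] F [ 0.4 -0.5  0.3]
[0.1178 0.0414 0.0053] [ 0.     0.    -0.004]
[0.1178 0.0414 0.1353] [ 0.     0.    -0.004]
```

>>> jog_arm([
  [0.118,0.041,0.005,0,0,-0.004,-1],
  [0.118,0.041,0.005,0,0,-0.004,-1],
  [0.118,0.041,0.005,0,0,-0.004,-1],
  [0.118,0.041,0.045,0,0,-0.004,-1],
  [0.118,0.041,0.08,0,0,-0.004,-1],
])

```text
clock: 1.77
position: [0.5944, 0.0411, 0.1501]
ee_rot: [0.777, 0.629, 0.002, 0.0]
ft_force: [0.9, -1.0, -0.6]
grip_width: -0.003
grasp_force: 0.0
```

```bash
cat >> h.py <<'E'
def flap_tip(th,r=.062,pen=.0,half=.011):
    return (-.0415+r*np.cos(th)-(.0015-pen)*np.sin(th)-half,0,.0205+r*np.sin(th)+(.0015-pen)*np.cos(th))
E
python3 - <<'E'
from h import *
print([tuple(np.round(flap_tip(t),3)) for t in (1.88,1.57,1.3,1,.7,.4,.2,0)])
rows([(-.115,0,.07)]+[flap_tip(t) for t in (1.88,1.7,1.57,1.4)])
import workcell
d=workcell.optics.camera("wrist"); s=workcell.optics.camera("scene")
cv2.imwrite("pics/w1.png",np.hstack([d["color"],s["color"][100:500,150:550]])[:,:800,::-1] if 0 else cv2.resize(s["color"][100:300,150:450,::-1],None,fx=2.6,fy=2.6))
E
```

```text
[(np.float64(-0.073), np.float64(0.0), np.float64(0.079)), (np.float64(-0.054), np.float64(0.0), np.float64(0.083)), (np.float64(-0.037), np.float64(0.0), np.float64(0.081)), (np.float64(-0.02), np.float64(0.0), np.float64(0.073)), (np.float64(-0.006), np.float64(0.0), np.float64(0.062)), (np.float64(0.004), np.float64(0.0), np.float64(0.046)), (np.float64(0.008), np.float64(0.0), np.float64(0.034)), (np.float64(0.009), np.float64(0.0), np.float64(0.022))]
t 1.77 tip [-0.1174 -0.0002  0.1251] F [ 0.9 -1.  -0.6]
[-0.0025  0.0001  0.0551] [ 0.002 -0.003  0.006]
[-0.0447 -0.0002  0.0459] [ 0.002 -0.003  0.006]
[-0.0555 -0.0002  0.0431] [ 0.002 -0.003  0.006]
[-0.0636 -0.0003  0.0424] [ 0.002 -0.003  0.006]
[-0.0741 -0.0003  0.043 ] [ 0.002 -0.003  0.006]
```

View pics/w1.png

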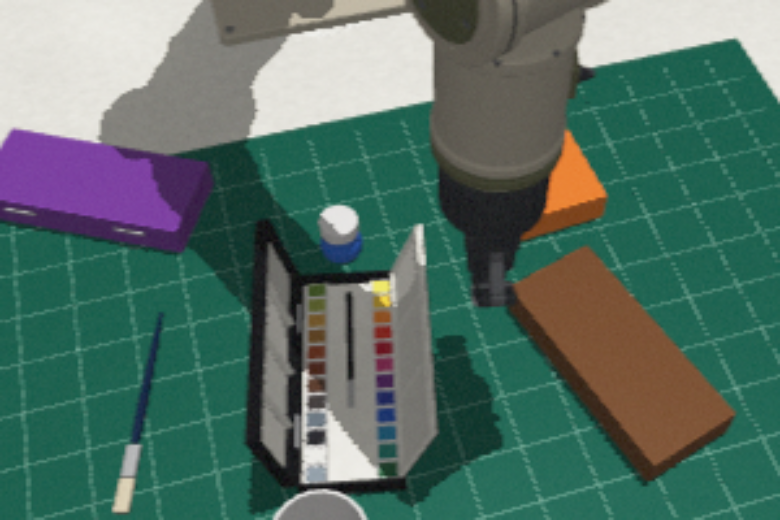

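>>> jog_arm([
  [-0.008,0,0.03,0,0,0.004,-1],
  [-0.018,0,0.049,0,0,0.004,-1],
  [-0.026,0,0.049,0,0,0.004,-1],
  [-0.033,0,0.049,0,0,0.004,-1],
  [-0.039,0,0.049,0,0,0.004,-1],
])

```text
clock: 2.28
position: [0.5858, -0.0016, 0.1039]
ee_rot: [0.78, 0.625, 0.001, 0.001]
ft_force: [-0.0, 0.9, 0.9]
grip_width: -0.004
grasp_force: 0.4
```

```bash
python3 -c "
from h import *
rows([flap_tip(t) for t in (1.8,1.7,1.57,1.4,1.3,1.2)])"
```

```text
t 2.28 tip [-0.0738  0.0005  0.0789] F [-0.   0.9  0.9]
[-0.0057 -0.0005 -0.0016] [ 0.002 -0.    -0.004]
[-0.0118 -0.0005 -0.0029] [ 0.002 -0.    -0.004]
[-0.0198 -0.0004 -0.0036] [ 0.002 -0.    -0.004]
[-0.0304 -0.0004 -0.003 ] [ 0.002 -0.    -0.004]
[-0.0364 -0.0004 -0.0017] [ 0.002 -0.    -0.004]
[-0.0424 -0.0004  0.0001] [ 0.002 -0.    -0.004]
```

>>> jog_arm([
  [-0.006,0,-0.001,0,0,0,-1],
  [-0.012,0,-0.002,0,0,0,-1],
  [-0.018,0,-0.003,0,0,0,-1],
  [-0.024,0,-0.003,0,0,0,-1],
  [-0.03,0,-0.002,0,0,0,-1],
])

```text
clock: 2.7
position: [0.5786, -0.0306, 0.1041]
ee_rot: [0.78, 0.626, 0.0, 0.0]
ft_force: [0.3, 0.8, 0.6]
grip_width: -0.0
grasp_force: 0.3
```

```bash
python3 -c "
from h import *
rows([flap_tip(t) for t in (1.4,1.3,1.2,1.1,1,.9,.8,.7)])"
```

```text
t 2.7 tip [-0.044  -0.0004  0.0791] F [0.3 0.8 0.6]
[-0.0005  0.0004 -0.0027] [ 0.001 -0.    -0.003]
[-0.0066  0.0004 -0.0015] [ 0.001 -0.    -0.003]
[-0.0125  0.0004  0.0003] [ 0.001 -0.    -0.003]
[-0.0182  0.0004  0.0027] [ 0.001 -0.    -0.003]
[-0.0237  0.0004  0.0056] [ 0.001 -0.    -0.003]
[-0.0288  0.0004  0.0091] [ 0.001 -0.    -0.003]
[-0.0336  0.0005  0.0131] [ 0.001 -0.    -0.003]
[-0.0379  0.0005  0.0175] [ 0.001 -0.    -0.003]
```

>>> jog_arm([
  [-0.0065,0,0,0,0,0,-1],
  [-0.0125,0,0.001,0,0,0,-1],
  [-0.018,0,0.003,0,0,0,-1],
  [-0.0235,0,0.006,0,0,0,-1],
  [-0.029,0,0.009,0,0,0,-1],
])

```text
clock: 3.12
position: [0.5719, -0.0589, 0.0941]
ee_rot: [0.78, 0.626, -0.0, -0.0]
ft_force: [-0.9, 0.3, 0.2]
grip_width: 0.002
grasp_force: 0.2
```

```bash
python3 -c "
from h import *
rows([flap_tip(t) for t in (.9,.8,.7,.6,.5,.4,.3,.2,.1,0)])"
```

```text
t 3.12 tip [-0.0148 -0.0008  0.0691] F [-0.9  0.3  0.2]
[ 0.0003  0.0008 -0.0009] [-0.     0.    -0.003]
[-0.0045  0.0008  0.0031] [-0.     0.    -0.003]
[-0.0088  0.0009  0.0075] [-0.     0.    -0.003]
[-0.0127  0.0009  0.0123] [-0.     0.    -0.003]
[-0.016   0.0009  0.0176] [-0.     0.    -0.003]
[-0.0189  0.0009  0.0231] [-0.     0.    -0.003]
[-0.0211  0.0009  0.0288] [-0.     0.    -0.003]
[-0.0228  0.0009  0.0348] [-0.     0.    -0.003]
[-0.0239  0.0009  0.0409] [-0.     0.    -0.003]
[-0.0243  0.0009  0.0471] [-0.     0.    -0.003]
```

>>> jog_arm([
  [-0.0045,0.001,0.003,0,0,0,-1],
  [-0.009,0.001,0.0075,0,0,0,-1],
  [-0.0125,0.001,0.0125,0,0,0,-1],
  [-0.016,0.001,0.0175,0,0,0,-1],
  [-0.019,0.001,0.023,0,0,0,-1],
])

```text
clock: 3.53
position: [0.5689, -0.0775, 0.0709]
ee_rot: [0.78, 0.626, 0.0, 0.0]
ft_force: [0.7, -0.1, 0.5]
grip_width: -0.002
grasp_force: 0.2
```

```bash
python3 -c "
from h import *
rows([flap_tip(t) for t in (.4,.3,.2,.1,0)])"
```

```text
t 3.53 tip [0.0039 0.0002 0.0459] F [ 0.7 -0.1  0.5]
[-0.0001 -0.0002 -0.0001] [ 0.     0.    -0.003]
[-0.0024 -0.0002  0.0057] [ 0.     0.    -0.003]
[-0.004  -0.0002  0.0117] [ 0.     0.    -0.003]
[-0.0051 -0.0002  0.0178] [ 0.     0.    -0.003]
[-0.0056 -0.0002  0.0239] [ 0.     0.    -0.003]
```

>>> jog_arm([
  [-0.0025,0,0.006,0,0,0,-1],
  [-0.004,0,0.012,0,0,0,-1],
  [-0.005,0,0.0175,0,0,0,-1],
  [-0.0055,0,0.022,0,0,0,-1],
  [-0.0055,0,0.024,0,0,0,-1],
])

```text
clock: 3.95
position: [0.5675, -0.0826, 0.0469]
ee_rot: [0.78, 0.626, -0.0, -0.0]
ft_force: [-8.0, -2.5, 20.9]
grip_width: -0.002
grasp_force: 9.9
```

>>> jog_arm([
  [0,0,0.0005,0,0,0,-1],
  [0,0,0.001,0,0,0,-1],
  [0,0,0.001,0,0,0,-1],
])

```text
clock: 4.2
position: [0.5674, -0.0826, 0.047]
ee_rot: [0.78, 0.626, -0.001, 0.0]
ft_force: [-6.2, -1.1, 9.1]
grip_width: -0.002
grasp_force: 4.7
```

Contact force shows the flap has bottomed out. I retreat upwards and check.

>>> jog_arm([
  [0,0,-0.02,0,0,0,-1],
  [0,0,-0.06,0,0,0,-1],
  [0,0,-0.1,0,0,0,-1],
  [0,0,-0.14,0,0,0,-1],
  [-0.02,0,-0.15,0,0,0,-1],
])

```text
clock: 4.62
position: [0.5665, -0.0974, 0.2034]
ee_rot: [0.778, 0.628, 0.004, 0.003]
ft_force: [1.4, 1.2, 1.1]
grip_width: -0.0
grasp_force: 0.0
```

>>> jog_arm([
  [-0.04,0,0,0,0,0,-1],
  [-0.08,0,0,0,0,0,-1],
  [-0.1,0,0,0,0,0,-1],
  [-0.1,0,0,0,0,0,-1],
])

```text
clock: 4.95
position: [0.5399, -0.2058, 0.1962]
ee_rot: [0.783, 0.623, -0.001, 0.001]
ft_force: [-1.2, -0.2, -0.6]
grip_width: 0.001
grasp_force: 0.0
```

```bash
cat >> h.py <<'E'
def lid_tip(th,r=.07,half=.011):
    return (.044-r*np.cos(th)+.012*np.sin(th)+half,0,.022+r*np.sin(th)+.012*np.cos(th))
E
python3 - <<'E'
from h import *
from workcell import optics
s=optics.camera("scene"); t=optics.camera("top")
np.savez("scene1.npz",**s); np.savez("top1.npz",**t)
X=cloud(s)
P=X.reshape(-1,3); q=(P-[PT[0],PT[1],0])@tinR()
m=(abs(q[:,1])<.09)&(abs(q[:,0])<.03)&(q[:,2]<.06); print("flap top z",np.percentile(q[m,2],[2,25,50,75,98]).round(4))
print("lid ",*[np.round(lid_tip(a),3) for a in (1.75,1.4,1,.5,0)])
rows([(.125,0,.155),(.125,0,.085)]+[lid_tip(a) for a in (1.75,1.6)])
cv2.imwrite("pics/s2.png",cv2.resize(s["color"][100:330,150:450,::-1],None,fx=2.6,fy=2.6))
E
```

```text
flap top z [0.0174 0.0192 0.0202 0.0211 0.0228]
lid  [0.079 0.    0.089] [0.055 0.    0.093] [0.027 0.    0.087] [-0.001  0.     0.066] [-0.015  0.     0.034]
t 5.05 tip [ 0.1295 -0.0003  0.1714] F [-0.7  0.   0.5]
[0.0045 0.0003 0.0164] [-0.    -0.    -0.005]
[0.0045 0.0003 0.0864] [-0.    -0.    -0.005]
[0.0502 0.0001 0.0827] [-0.    -0.    -0.005]
[0.0604 0.     0.0798] [-0.    -0.    -0.005]
```

View pics/s2.png

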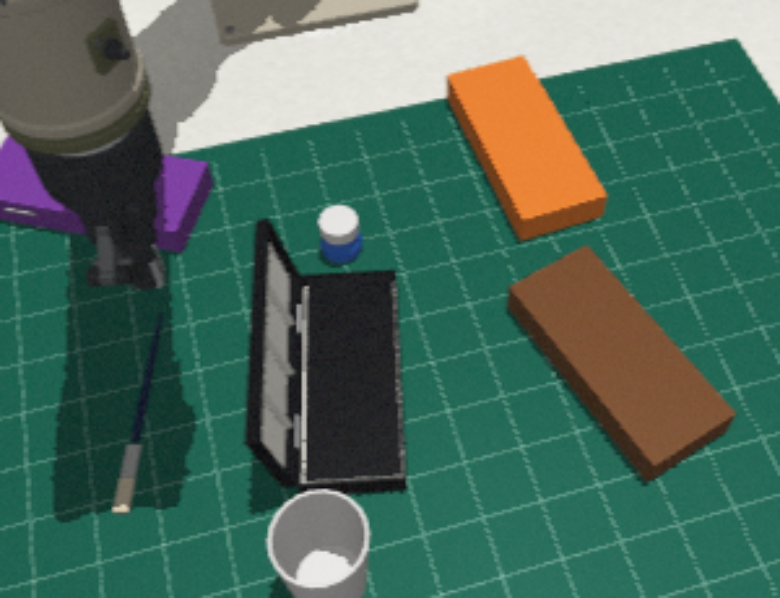

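The flap lies flat (black face up) and the tin hasn't moved. Next is the lid, pushed from outside at x=+0.13.

>>> jog_arm([
  [0.005,0,0.04,0,0,-0.003,-1],
  [0.01,0,0.075,0,0,-0.003,-1],
  [0.02,0,0.083,0,0,-0.003,-1],
  [0.028,0,0.083,0,0,-0.003,-1],
  [0.036,0,0.083,0,0,-0.003,-1],
])

```text
clock: 5.47
position: [0.5505, -0.1622, 0.1147]
ee_rot: [0.779, 0.628, 0.0, 0.0]
ft_force: [0.4, 1.2, 0.2]
grip_width: 0.002
grasp_force: 0.0
```

```bash
python3 -c "
from h import *
rows([lid_tip(t) for t in (1.8,1.7,1.6,1.5,1.4,1.3)])"
```

```text
t 5.47 tip [0.0907 0.0004 0.0897] F [0.4 1.2 0.2]
[ 0.0081 -0.0004  0.0023] [ 0.001 -0.001  0.002]
[ 0.0147 -0.0003 -0.0002] [ 0.001 -0.001  0.002]
[ 0.0216 -0.0003 -0.0019] [ 0.001 -0.001  0.002]
[ 0.0286 -0.0003 -0.003 ] [ 0.001 -0.001  0.002]
[ 0.0357 -0.0003 -0.0033] [ 0.001 -0.001  0.002]
[ 0.0428 -0.0003 -0.0029] [ 0.001 -0.001  0.002]
```

>>> jog_arm([
  [0.005,0,0,0,0,0,-1],
  [0.01,0,0,0,0,0,-1],
  [0.015,0,-0.001,0,0,0,-1],
  [0.021,0,-0.002,0,0,0,-1],
  [0.027,0,-0.003,0,0,0,-1],
])

```text
clock: 5.88
position: [0.5557, -0.1381, 0.1173]
ee_rot: [0.779, 0.626, 0.0, 0.001]
ft_force: [-0.5, -0.4, 1.1]
grip_width: -0.002
grasp_force: 0.6
```

```bash
python3 -c "
from h import *
rows([lid_tip(t) for t in (1.5,1.4,1.3,1.2,1.1,1.0,.9)])"
```

```text
t 5.88 tip [0.066  0.0003 0.0923] F [-0.5 -0.4  1.1]
[ 0.004  -0.0003 -0.0003] [ 0.001  0.001 -0.001]
[ 0.0111 -0.0003 -0.0007] [ 0.001  0.001 -0.001]
[ 0.0182 -0.0003 -0.0003] [ 0.001  0.001 -0.001]
[ 0.0252 -0.0003  0.0007] [ 0.001  0.001 -0.001]
[ 0.032  -0.0003  0.0025] [ 0.001  0.001 -0.001]
[ 0.0387 -0.0004  0.0049] [ 0.001  0.001 -0.001]
[ 0.0451 -0.0004  0.008 ] [ 0.001  0.001 -0.001]
```

>>> jog_arm([
  [0.007,0,0,0,0,0,-1],
  [0.014,0,0,0,0,0,-1],
  [0.021,0,0,0,0,0,-1],
  [0.028,0,0.001,0,0,0,-1],
  [0.035,0,0.003,0,0,0,-1],
])

```text
clock: 6.3
position: [0.5628, -0.1031, 0.1134]
ee_rot: [0.779, 0.627, -0.0, -0.0]
ft_force: [0.0, -0.3, 0.3]
grip_width: 0.004
grasp_force: 0.4
```

```bash
python3 -c "
from h import *
rows([lid_tip(t) for t in (1.1,1.0,.9,.8,.7,.6,.5,.4)])"
```

```text
t 6.3 tip [ 0.0302 -0.0002  0.0884] F [ 0.  -0.3  0.3]
[-0.0037  0.0002 -0.0015] [-0.  0. -0.]
[0.003  0.0002 0.001 ] [-0.  0. -0.]
[0.0094 0.0002 0.0041] [-0.  0. -0.]
[0.0154 0.0002 0.0078] [-0.  0. -0.]
[0.0211 0.0002 0.0121] [-0.  0. -0.]
[0.0262 0.0002 0.0169] [-0.  0. -0.]
[0.0309 0.0002 0.0223] [-0.  0. -0.]
[0.035  0.0002 0.0281] [-0.  0. -0.]
```

>>> jog_arm([
  [0.005,0,0.002,0,0,0,-1],
  [0.0105,0,0.005,0,0,0,-1],
  [0.0155,0,0.008,0,0,0,-1],
  [0.021,0,0.012,0,0,0,-1],
  [0.026,0,0.017,0,0,0,-1],
])

```text
clock: 6.72
position: [0.5685, -0.0779, 0.0962]
ee_rot: [0.779, 0.627, 0.0, 0.0]
ft_force: [-0.3, -0.0, 1.4]
grip_width: 0.001
grasp_force: 0.4
```

```bash
python3 -c "
from h import *
rows([lid_tip(t) for t in (.6,.5,.4,.3,.2,.1,0)])"
```

```text
t 6.72 tip [ 0.0044 -0.      0.0712] F [-0.3 -0.   1.4]
[ 0.0004  0.     -0.0002] [ 0. -0. -0.]
[0.0051 0.     0.0051] [ 0. -0. -0.]
[0.0092 0.     0.0109] [ 0. -0. -0.]
[0.0127 0.     0.017 ] [ 0. -0. -0.]
[0.0156 0.     0.0235] [ 0. -0. -0.]
[0.0179 0.     0.0303] [ 0. -0. -0.]
[0.0194 0.     0.0372] [ 0. -0. -0.]
```

>>> jog_arm([
  [0.005,0,0.005,0,0,0,-1],
  [0.009,0,0.011,0,0,0,-1],
  [0.0125,0,0.017,0,0,0,-1],
  [0.0155,0,0.0235,0,0,0,-1],
  [0.0175,0,0.029,0,0,0,-1],
])

```text
clock: 7.13
position: [0.572, -0.061, 0.0666]
ee_rot: [0.779, 0.627, -0.0, -0.0]
ft_force: [1.2, 0.3, 1.1]
grip_width: -0.005
grasp_force: 0.3
```

>>> jog_arm([
  [0.001,0,0.003,0,0,0,-1],
  [0.001,0,0.006,0,0,0,-1],
  [0.001,0,0.007,0,0,0,-1],
])

```text
clock: 7.38
position: [0.5721, -0.0606, 0.0599]
ee_rot: [0.779, 0.627, -0.0, -0.0]
ft_force: [-1.1, 0.5, 0.3]
grip_width: 0.0
grasp_force: 0.2
```

```bash
python3 -c "
from h import *
rows([lid_tip(0)])"
```

```text
t 7.38 tip [-0.0132 -0.0003  0.0349] F [-1.1  0.5  0.3]
[0.0018 0.0003 0.0009] [-0.001  0.    -0.   ]
```

Not yet at the stop (no reaction force). I press gently further down.

>>> jog_arm([
  [0.001,0,0.001,0,0,0,-1],
  [0.001,0,0.0015,0,0,0,-1],
  [0.001,0,0.002,0,0,0,-1],
  [0.001,0,0.002,0,0,0,-1],
])

```text
clock: 7.72
position: [0.5726, -0.0598, 0.0591]
ee_rot: [0.779, 0.627, -0.0, 0.0]
ft_force: [-2.3, -0.1, 5.1]
grip_width: 0.0
grasp_force: 2.9
```

>>> jog_arm([
  [0,0,0.001,0,0,0,-1],
  [0,0,0.001,0,0,0,-1],
  [0,0,0.001,0,0,0,-1],
])

```text
clock: 7.97
position: [0.5726, -0.0598, 0.059]
ee_rot: [0.779, 0.627, -0.0, 0.0]
ft_force: [-7.0, -0.4, 15.9]
grip_width: 0.005
grasp_force: 7.8
```

>>> jog_arm([
  [0,0,-0.005,0,0,0,-1],
  [0,0,-0.03,0,0,0,-1],
  [0,0,-0.07,0,0,0,-1],
  [0,0,-0.11,0,0,0,-1],
  [0,0,-0.15,0,0,0,-1],
])

```text
clock: 8.38
position: [0.5721, -0.0594, 0.2094]
ee_rot: [0.779, 0.627, 0.0, -0.0]
ft_force: [1.4, 0.2, -0.4]
grip_width: 0.002
grasp_force: 0.0
```

>>> jog_arm([
  [0.04,0,0,0,0,0,-1],
  [0.08,0,0,0,0,0,-1],
  [0.12,0,0,0,0,0,-1],
  [0.16,0,0,0,0,0,-1],
  [0.16,0,0,0,0,0,-1],
])

```text
clock: 8.8
position: [0.6061, 0.1069, 0.2081]
ee_rot: [0.776, 0.631, 0.002, -0.002]
ft_force: [-0.8, 0.7, 0.4]
grip_width: -0.003
grasp_force: 0.0
```

Run:
```python
from h import *
from workcell import optics
s=optics.camera("scene"); t=optics.camera("top")
s0=np.load("scene0.npz"); t0=np.load("top0.npz")
for d in (s,t):
    q=(cloud(d).reshape(-1,3)-[PT[0],PT[1],0])@tinR()
    for n,a,b in (("near hinge",.02,.04),("mid",-.01,.01),("edge",-.04,-.02)):
        m=(abs(q[:,1])<.09)&(q[:,0]>a)&(q[:,0]<b)&(q[:,2]<.08); print(n,m.sum(),np.percentile(q[m,2],[10,50,90]).round(4))
    m=(abs(q[:,1])<.115)&(abs(q[:,0])<.1)&(q[:,2]>.024)&(q[:,2]<.06); print("ext",np.percentile(q[m,:2],[1,99],axis=0).round(4))
print(np.round(get_obs()["ft_force"],1))
cv2.imwrite("pics/s3.png",np.vstack([cv2.resize(np.hstack([a["color"][90:250,300:440],t["color"][90:250,300:440]])[:,:,::-1],None,fx=2.5,fy=2.5) for a in (t0,)]))
```

```text
near hinge 626 [0.0304 0.032  0.0337]
mid 646 [0.0303 0.0319 0.0336]
edge 641 [0.0302 0.032  0.0336]
ext [[-0.0415 -0.1   ]
 [ 0.0449  0.1033]]
near hinge 558 [0.0327 0.0347 0.0367]
mid 451 [0.0322 0.0343 0.0365]
edge 343 [0.0323 0.0345 0.0366]
ext [[-0.0434 -0.0902]
 [ 0.0431  0.0994]]
[ 0.3 -1.6  0.2]
```

View pics/s3.png

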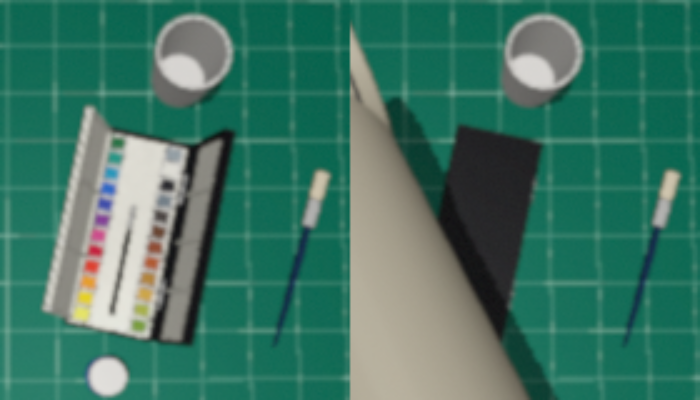

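The lid is level from hinge to edge at about 34 mm, so the tin is shut. It hasn't moved, the cup and brush are where they were, and the arm is clear. Handing in.

```bash
python3 -c "
from workcell import workorder
print(workorder.hand_in())"
```

```text
the job is handed in; nothing more can be done
None
```

The tin is shut and the job handed in at about 9 s on the clock: flap down first, then the lid pressed closed at about 34 mm with at most 21 N of vertical force; the tin, cup and brush show no movement, but the arm hid the jar in the last picture I viewed.

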